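# Sort left-hand and right-hand impression trays

### The job

Two cleaned steel quadrant impression trays, one left-hand and one right-hand, lie loose on the bench: sort each into the bin whose fixed sample tray has the same hand (the two hands are mirror images). Set each one down gently so that it lies flat on the floor of its bin with the trough upward, do not drop or throw it, and leave the plaster model and the polishing tin where they are.

Things in the scene. Friction and masses are not known exactly. Their poses are not given: they have to be found in the camera images.
- left_tray: left-hand quadrant impression tray: loose, bare steel, 114x44 mm in plan, 20 high, 50-100 g, trough open upward. Seen from above with the flat handle pointing at you, the U-trough bends off to your left; the right-hand tray is its mirror image. Origin: centre of the 114x44 outline, on the underside; z up, x from handle to trough end. Handle 12-14 mm wide, 12-17 above underside, x -57 to -16, y -15.
- right_tray: right-hand quadrant impression tray: loose, bare steel, 114x44 mm in plan, 20 high, 50-100 g, trough open upward. Seen from above with the flat handle pointing at you, the U-trough bends off to your right; the left-hand tray is its mirror image. Origin: centre of the 114x44 outline, on the underside; z up, x from handle to trough end. Handle 12-14 mm wide, 12-17 above underside, x -57 to -16, y 15.
- left_grip (a point): a point on the left-hand tray, in the straight stretch of its trough (along the tray's x, from 15 to 57 mm), at x = 28, y = 7 mm, 10 mm above the underside; axes as the tray. Here the trough is 26 mm wide across y outside (27 over the rolled rims, 20 mm high) and can be gripped across by its outer walls with the fingertips a few mm above the support.
- right_grip (a point): a point on the right-hand tray, in the straight stretch of its trough (along the tray's x, from 15 to 57 mm), at x = 28, y = -7 mm, 10 mm above the underside; axes as the tray. Here the trough is 26 mm wide across y outside (27 over the rolled rims, 20 mm high) and can be gripped across by its outer walls with the fingertips a few mm above the support.
- left_bin: left-hand bin: grey open plastic box fixed to the bench, inside 116 (x) by 152 mm (y), walls 4 thick, 36 high, floor 4 thick. Origin: centre of the box's underside; z up, +x to the far side. On a sloping ledge behind its far wall (x 61 to 121, up to 75 mm high) a sample left-hand tray is fixed, trough up; the right-hand bin, else alike, shows the mirror image. Leave the samples.
- right_bin: right-hand bin: grey open plastic box fixed to the bench, inside 116 (x) by 152 mm (y), walls 4 thick, 36 high, floor 4 thick. Origin: centre of the box's underside; z up, +x to the far side. On a sloping ledge behind its far wall (x 61 to 121, up to 75 mm high) a sample right-hand tray is fixed, trough up; the left-hand bin, else alike, shows the mirror image. Leave the samples.
- plaster_model: bystander: loose cream plaster model of a dental arch, 62 x 66 x 28 mm, standing on the bench; origin at the centre of its underside. Leave it where it is.
- polishing_tin: bystander: loose round tin with a blue lid, 64 mm in diameter, 28 mm high; origin at the centre of its underside. Leave it where it is.
There are look-alikes about, which are no part of the job. What is shaped like the right_tray but orange is not meant.

How it is judged:
At the end, for the whole second after the job is handed in: Each tray is in the bin of its own hand, trough up, tilted less than 0.15 rad, its origin less than 10 mm above the bin's underside (floor 4 mm thick) and within 50 mm (bin's x) and 65 mm (bin's y) of the bin's centre, and at rest (x of left_tray in the frame of left_bin between -0.05 and 0.05 m and y of left_tray in the frame of left_bin between -0.065 and 0.065 m and z of left_tray in the frame of left_bin below 0.01 m and angle between each of left_tray, right_tray's own z axis and vertical below 0.15 rad and linear speed of each of left_tray, right_tray below 0.02 m/s and angular speed of each of left_tray, right_tray below 0.2 rad/s and x of right_tray in the frame of right_bin between -0.05 and 0.05 m and y of right_tray in the frame of right_bin between -0.065 and 0.065 m and z of right_tray in the frame of right_bin below 0.01 m); the robot touches nothing.
It fails at once if the plaster model is shifted by more than 25 mm (distance of plaster_model from where it was at the start of the episode above 0.025 m).
It fails at once if the polishing tin is shifted by more than 25 mm (distance of polishing_tin from where it was at the start of the episode above 0.025 m).
It fails at once if the left-hand tray is dropped from more than about 4 cm, or thrown (linear speed of left_tray above 0.9 m/s and contact force between the fingers and left_tray below 0.05 N).
It fails at once if the right-hand tray is dropped from more than about 4 cm, or thrown (linear speed of right_tray above 0.9 m/s and contact force between the fingers and right_tray below 0.05 N).
It also fails if it takes over 48 s, if anything falls off the work surface, if the arm or the gripper's body presses on something with over 40 N, if the wrist force passes 120 N, or if a joint passes its speed limit or range.

### The arm

A 7-joint arm with a two-finger parallel gripper is mounted at the origin on a cart in front of the work surface, level with it; the furniture and walls round the work are solid. World frame = base frame: x ahead of the robot, y to its left, z up, the work surface at z = 0. Lengths are in m, angles in rad, forces in N, time in s.
With the tool pointing down it reaches from about 0.4 to 0.9 m from the base axis. Payload 5.5 kg.
Tool frame: the origin (TCP) lies on the centre line of the jaws, within the pads' length; the fingertips stand ahead of it and the grasp point (between the pads) lies 6 mm ahead of it (arm.tcp_to_tips is the z of the fingertips in the tool frame, in m); z points along the fingers, y is the line along which they close (so a half turn about z gives the same grasp; the last joint's range is limited). The gripper opens to 92 mm and grips with 3 to 60 N. Pads are 19 mm wide; open, the fingers measure 130 mm over their backs; the gripper's body (75 mm by 190 mm) begins 47 mm behind the grasp point.
Start: joints at [-0.986, 0.501, -0.427, 1.55, 0.221, 1.138, -0.21], TCP at [0.206, 0.617, 0.214] pointing down, gripper open.
Joint ranges: [-2.88, 2.88], [-0.31, 2.03], [-1.54, 1.56], [0.2, 2.42], [-1.41, 4.55], [0.19, 2.02], [-2.57, 2.57]. Speed limits (rad/s): [2.57, 2.57, 3.14, 3.14, 3.14, 3.14, 3.14].

### API

Orientations are given as a unit quaternion [x, y, z, w].
In Python, from workcell import arm gives the robot as it stands.
- The arm moves only by the tool move_arm, never from a script. Its argument "steps" is a list of rows, each a list of 2 entries, a list of its own where there are three numbers: the shift along the tool's x, y, z in m, then the turn, a rotation vector about the tool's x, y, z in degrees. In form: [[[x, y, z], [ax, ay, az]], ...]. A call has 1 to 20 rows; each row shifts and turns the commanded pose from where the row before left it, along the tool's axes as they then stand; what a row does not reach is not made up. A row lasts 1/12 s, in which the tool goes at most 41.7 mm and 7.16 degrees, less where a joint would pass 70% of its speed; a pose out of reach is approached as far as the arm can. A call with a gripper value outside its range is refused whole. "hand" is the finger opening in m, from 0 to 0.0918, set as the call begins (left out, the last holds). The fingers move at their own pace and stop on an object; "force" is the grip in N (left out, the last holds). Time passes only in rows, so rows that do not move let the fingers close. It gives the time, the measured TCP pose, the force, the opening and the grip force at its end, in the units of the state.
- arm.observe(): the state, without advancing time (a new reading comes with each control period).
- arm.capture(name): name is "scene" or "top"; returns the picture (384x512x3 uint8, red, green, blue); there is no depth.
- arm.camera_params(name): a dict with "mtx" (3x3 intrinsics, pixels), "extrinsics" (4x4, takes a point from camera to world coordinates). Camera axes: x right, y down, z forward; pixel columns grow to the right and rows downward; lengths in m; the calibration is good to about 2 mm. A picture is of the moment at which its call begins. camera_params takes no time and is no camera call.
- arm.hand_in(): hands the job in; it is judged then, once.
Trained networks look in the newest picture that a camera, given by its name, has taken for a name from the list of things; names that differ only in an ending like _2 or _b are one class to them, and where a whole thing is asked for, a point or a joint stands for the part that bears it (a point fixed in the world has none). Each returns a list of dicts, best first, with "p" (0 to 1); they miss things now and then, are a little off and sometimes report something else, mostly with a low value. They report only what shows in the picture. A call takes as long as a camera call. They do not tell look-alikes from the thing itself.
- arm.boxes_of(target, camera): "bbox" ([left, top, right, bottom] as shares, 0 to 1, of the picture: columns of its width, rows of its height, round what is visible of it).
The state is a dict: "time_s": time; "joint_positions": joint angles; "joint_velocities": joint speeds; "effort": joint torques, N m; "ee_pos": TCP position; "ee_rot": TCP orientation; "wrist_force": force on the tool from outside, world axes, zero at the start; "moment": the same for the moment, N m; "opening": finger opening in m; "grasp_force": force on a finger pad.
Only numpy, scipy, OpenCV 4.12 (cv2) and the standard library are available. Lean on these libraries where they do the work, as an engineer would, in place of code of your own. Each camera call takes 0.05 s, during which the arm holds its last target. There are 200 camera calls.

## Working session

There is one attempt and no reset: what is moved stays moved. The work goes in short steps, Python scripts to look and compute and a tool call to move; the robot and the scene stay as the last step left them, time stands still between calls to the robot, and variables do not carry over. Pictures are saved under pics/ and viewed, at most 10 in all, crops included, and the job is handed in when it is done.

Besides the shell and the picture viewer there is one more tool, called after "Request:" as name(argument=value, ...) on one line, values as JSON. move_arm: Moves the arm, as the interface text tells. Its arguments: {"type":"object","properties":{"steps":{"type":"array"},"hand":{"type":"number"},"force":{"type":"number"}},"required":["steps"]}

```bash
mkdir -p pics
python3 - <<'E'
from workcell import arm
import cv2,numpy as np
for c in("top","scene"):
    im=arm.capture(c); cv2.imwrite(f"pics/{c}0.png",im[:,:,::-1])
    p=arm.camera_params(c); print(c,np.round(p["mtx"],1).tolist(),np.round(p["extrinsics"],3).tolist())
for n in("left_tray","right_tray","left_bin","right_bin","plaster_model","polishing_tin"):
    for d in arm.boxes_of(n,"top")[:4]:
        b=d["bbox"];print(n,round(d["p"],2),[round(b[0]*512),round(b[1]*384),round(b[2]*512),round(b[3]*384)])
s=arm.observe();print(s["time_s"],s["ee_rot"],arm.tcp_to_tips)
E
```

```text
top [[469.1, 0.0, 253.4], [0.0, 469.1, 190.5], [0.0, 0.0, 1.0]] [[0.001, -0.997, 0.073, 0.435], [-1.0, -0.002, -0.011, 0.033], [0.011, -0.073, -0.997, 1.269], [0.0, 0.0, 0.0, 1.0]]
scene [[495.8, 0.0, 261.1], [0.0, 495.8, 190.2], [0.0, 0.0, 1.0]] [[0.724, -0.286, 0.627, -0.146], [-0.689, -0.28, 0.668, -0.646], [-0.016, -0.916, -0.4, 0.459], [0.0, 0.0, 0.0, 1.0]]
left_tray 0.62 [237, 194, 269, 229]
right_tray 0.63 [293, 223, 312, 268]
right_tray 0.56 [332, 196, 370, 221]
left_bin 0.66 [209, 104, 277, 182]
left_bin 0.23 [289, 146, 315, 174]
right_bin 0.58 [113, 107, 192, 189]
plaster_model 0.87 [187, 203, 213, 227]
plaster_model 0.55 [209, 102, 277, 179]
polishing_tin 0.85 [294, 149, 315, 171]
polishing_tin 0.46 [237, 193, 268, 227]
0.4 [ 1.60205304e-01  9.87083708e-01 -1.11132845e-04 -3.13092661e-05] 0.025
```

View pics/top0.png

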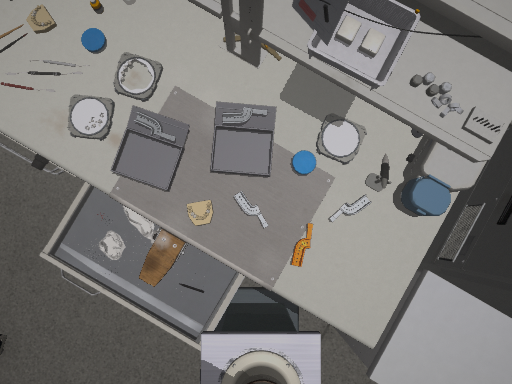

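View pics/scene0.png

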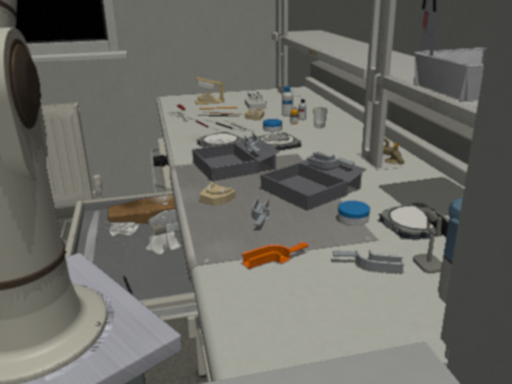

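The top view shows two bare steel trays, near (251,209) and (350,208). The orange look-alike is at (303,245), the bins at about (243,145) and (150,150) with their samples above them, the plaster at (200,212) and the tin at (304,162). I'll zoom in to read each hand.

Run:
```python
import cv2,numpy as np
im=cv2.imread("pics/top0.png")
def cr(x0,y0,w,h,s): return cv2.resize(im[y0:y0+h,x0:x0+w],None,fx=s,fy=s,interpolation=cv2.INTER_CUBIC)
a=cr(225,180,50,56,6);b=cr(322,180,56,56,6)
c=cr(205,98,80,85,3);d=cr(105,100,90,95,3)
out=np.zeros((336+285,800,3),np.uint8)[:600]
out[:336,:300]=a;out[:336,310:646]=b;out[340:595,:240]=c;out[340:600,310:580]=d[:260]
cv2.imwrite("pics/crop.png",out)
```

```text
(no output)
```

View pics/crop.png

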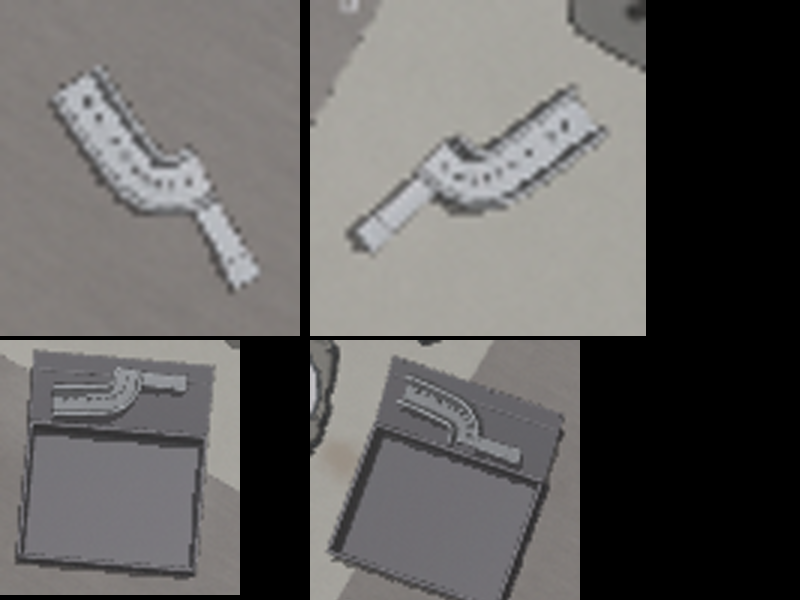

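The left tray (handle toward lower right) is at top pixel (251,209) and the right tray at (350,208). The upright bin's sample is left-handed and the rotated bin's is right-handed. Next I'll compute the poses.

```bash
cat > h.py <<'E'
from workcell import arm
import numpy as np
from scipy.spatial.transform import Rotation as R
P={c:arm.camera_params(c) for c in("top","scene")}
def ray(c,px,z):
    p=P[c];E=np.array(p["extrinsics"]);d=E[:3,:3]@np.linalg.solve(p["mtx"],[px[0],px[1],1]);o=E[:3,3]
    return o+d*(z-o[2])/d[2]
def proj(c,X):
    p=P[c];E=np.array(p["extrinsics"]);v=p["mtx"]@(E[:3,:3].T@(np.array(X)-E[:3,3]));return v[:2]/v[2]
def fit2d(loc,wor):  # rigid, planar
    l=np.array(loc,float);w=np.array(wor);lc,wc=l.mean(0),w.mean(0);a=l-lc;b=w-wc
    t=np.arctan2((a[:,0]*b[:,1]-a[:,1]*b[:,0]).sum(),(a*b).sum());c,s=np.cos(t),np.sin(t)
    M=np.array([[c,-s],[s,c]]);o=wc-M@lc
    return o,t,M,np.linalg.norm(b-a@M.T,axis=1)
def plan(goal,yaw):
    """goal TCP xyz, yaw=deg of tool y axis (mod 180); prints shift in the current tool frame and turn about tool z"""
    s=arm.observe();r=R.from_quat(s["ee_rot"]).as_matrix();d=r.T@(np.array(goal)-s["ee_pos"])
    cur=np.degrees(np.arctan2(r[1,1],r[0,1]));dy=(yaw-cur+90)%180-90
    print("t",s["time_s"],"ee",np.round(s["ee_pos"],4),"yaw",round(cur,1),"tilt",np.round(r[:,2],4),"shift",np.round(d,4),"turn z",round(-dy,1),"q",np.round(s["joint_positions"],2))
E
cat > poses.py <<'E'
from h import *
def cp(x,y,s,ox,oy,fx,fy): return ((x-ox+.5)/s-.5+fx,(y-oy+.5)/s-.5+fy)
A=lambda x,y:cp(x,y,6,0,0,225,180);B=lambda x,y:cp(x,y,6,310,0,322,180)
L=lambda x,y:cp(x,y,3,0,340,205,98);Q=lambda x,y:cp(x,y,3,310,340,105,100)
def do(n,loc,pix,zs):
    w=[ray("top",p,z)[:2] for p,z in zip(pix,zs)];o,t,M,e=fit2d(loc,w);print(n,np.round(o,4),round(np.degrees(t),1),"res",np.round(e*1000,1));return o,t,M
lt=do("L",[(-.057,-.015),(.057,.007)],[A(247,280),A(75,84)],[.015,.02])
rt=do("R",[(-.057,.015),(.057,-.007)],[B(358,240),B(589,110)],[.015,.02])
lb=do("LB",[(.062,.08),(.062,-.08),(-.062,-.08),(-.062,.08)],[L(33,425),L(205,440),L(195,575),L(15,560)],[.036]*4)
rb=do("RB",[(.062,.08),(.062,-.08),(-.062,.08)],[Q(380,430),Q(547,485),Q(330,553)],[.036]*3)
lg=lt[0]+lt[2]@[.028,.007];rg=rt[0]+rt[2]@[.028,-.007]
E
python3 - <<'E'
from poses import *
print(lg,rg)
print("scene px grips",proj("scene",[*lg,.02]),proj("scene",[*rg,.02]))
print("scene bins",[np.round(proj("scene",[*(b[0]+b[2]@[sx*.062,sy*.08]),.036])) for b in(lb,rb) for sx in(1,-1) for sy in(1,-1)])
h=.03;plan([*lg,.15],np.degrees(lt[1])+90);plan([*rg,.15],np.degrees(rt[1])+90)
E
```

```text
L [0.4736 0.028 ] 30.5 res [0.2 0.2]
R [ 0.476  -0.2384] -49.7 res [1. 1.]
LB [0.6313 0.0499] -5.1 res [4.5 3.1 2.4 0.9]
RB [0.6062 0.2987] -19.6 res [4.2 2.  3.4]
[0.49413136 0.0482885 ] [ 0.48879742 -0.26429067]
scene px grips [257.45044364 202.00360014] [383.07353616 258.23253838]
scene bins [array([297., 162.]), array([346., 181.]), array([258., 174.]), array([305., 195.]), array([234., 142.]), array([257., 160.]), array([190., 149.]), array([209., 168.])]
t 0.4 ee [0.2056 0.6166 0.2135] yaw 71.6 tilt [-1.e-04 -2.e-04 -1.e+00] shift [-0.4535 -0.4478  0.0636] turn z -48.9 q [-0.99  0.5  -0.43  1.55  0.22  1.14 -0.21]
t 0.4 ee [0.2056 0.6166 0.2135] yaw 71.6 tilt [-1.e-04 -2.e-04 -1.e+00] shift [-0.5473 -0.746   0.0636] turn z 31.3 q [-0.99  0.5  -0.43  1.55  0.22  1.14 -0.21]
```

Request:
move_arm(steps=[[[-0.0227, -0.0224, 0.0032], [0, 0, 0]], [[-0.0227, -0.0224, 0.0032], [0, 0, 0]], [[-0.0227, -0.0224, 0.0032], [0, 0, 0]], [[-0.0227, -0.0224, 0.0032], [0, 0, 0]], [[-0.0227, -0.0224, 0.0032], [0, 0, 0]], [[-0.0227, -0.0224, 0.0032], [0, 0, 0]], [[-0.0227, -0.0224, 0.0032], [0, 0, 0]], [[-0.0227, -0.0224, 0.0032], [0, 0, 0]], [[-0.0227, -0.0224, 0.0032], [0, 0, 0]], [[-0.0227, -0.0224, 0.0032], [0, 0, 0]], [[-0.0227, -0.0224, 0.0032], [0, 0, 0]], [[-0.0227, -0.0224, 0.0032], [0, 0, 0]], [[-0.0227, -0.0224, 0.0032], [0, 0, 0]], [[-0.0227, -0.0224, 0.0032], [0, 0, 0]], [[-0.0227, -0.0224, 0.0032], [0, 0, 0]], [[-0.0227, -0.0224, 0.0032], [0, 0, 0]], [[-0.0227, -0.0224, 0.0032], [0, 0, 0]], [[-0.0227, -0.0224, 0.0032], [0, 0, 0]], [[-0.0227, -0.0224, 0.0032], [0, 0, 0]], [[-0.0227, -0.0224, 0.0032], [0, 0, 0]]], hand=0.07)

```text
time_s: 2.07
ee_pos: [0.4953, 0.0466, 0.1498]
ee_rot: [0.16, 0.987, 0.0, 0.0]
wrist_force: [1.2, 0.3, 0.7]
opening: 0.0699
grasp_force: 0.0
```

Request:
move_arm(steps=[[[0, 0, 0], [0, 0, -6.1]], [[0, 0, 0], [0, 0, -6.1]], [[0, 0, 0], [0, 0, -6.1]], [[0, 0, 0], [0, 0, -6.1]], [[0, 0, 0], [0, 0, -6.1]], [[0, 0, 0], [0, 0, -6.1]], [[0, 0, 0], [0, 0, -6.1]], [[0, 0, 0], [0, 0, -6.2]], [[0, 0, 0], [0, 0, 0]], [[0, 0, 0], [0, 0, 0]]])

```text
time_s: 2.9
ee_pos: [0.4947, 0.0481, 0.1497]
ee_rot: [-0.261, 0.965, 0.0, 0.0]
wrist_force: [-0.4, 0.3, -0.8]
opening: 0.0702
grasp_force: 0.0
```

Run:
```python
from poses import *
import cv2
plan([*lg,.029],np.degrees(lt[1])+90)
im=arm.capture("scene")[:,:,::-1];cv2.imwrite("pics/s1.png",cv2.resize(im[100:300,160:420],None,fx=3,fy=3,interpolation=cv2.INTER_CUBIC))
```

```text
L [0.4736 0.028 ] 30.5 res [0.2 0.2]
R [ 0.476  -0.2384] -49.7 res [1. 1.]
LB [0.6313 0.0499] -5.1 res [4.5 3.1 2.4 0.9]
RB [0.6062 0.2987] -19.6 res [4.2 2.  3.4]
t 2.9 ee [0.4947 0.0481 0.1497] yaw 120.3 tilt [ 2.e-04  2.e-04 -1.e+00] shift [0.0004 0.0005 0.1207] turn z -0.2 q [ 0.1   0.29 -0.29  1.99  0.11  0.87  1.85]
```

View pics/s1.png

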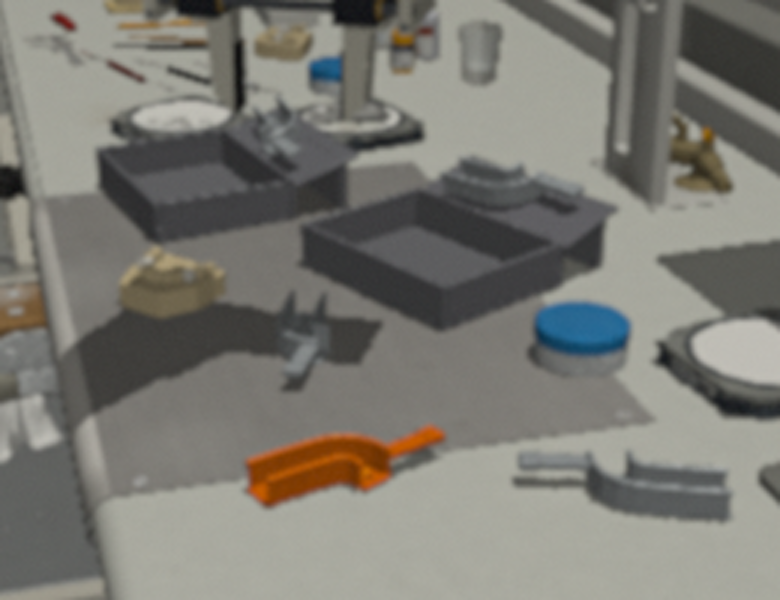

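The gripper is over the left tray, with the bins and bystanders clear of the descent. Now I'll go down and grip.

Request:
move_arm(steps=[[[0, 0, 0.012], [0, 0, 0]], [[0, 0, 0.012], [0, 0, 0]], [[0, 0, 0.012], [0, 0, 0]], [[0, 0, 0.012], [0, 0, 0]], [[0, 0, 0.012], [0, 0, 0]], [[0, 0, 0.012], [0, 0, 0]], [[0, 0, 0.012], [0, 0, 0]], [[0, 0, 0.012], [0, 0, 0]], [[0, 0, 0.012], [0, 0, 0]], [[0, 0, 0.008], [0, 0, 0]], [[0, 0, 0.005], [0, 0, 0]], [[0, 0, 0], [0, 0, 0]], [[0, 0, 0], [0, 0, 0]]])

```text
time_s: 4.03
ee_pos: [0.4946, 0.0481, 0.0287]
ee_rot: [-0.262, 0.965, 0.0, -0.0]
wrist_force: [0.9, 0.2, -1.1]
opening: 0.07
grasp_force: 0.0
```

Request:
move_arm(steps=[[[0, 0, 0], [0, 0, 0]], [[0, 0, 0], [0, 0, 0]], [[0, 0, 0], [0, 0, 0]], [[0, 0, 0], [0, 0, 0]], [[0, 0, 0], [0, 0, 0]], [[0, 0, 0], [0, 0, 0]], [[0, 0, 0], [0, 0, 0]], [[0, 0, 0], [0, 0, 0]], [[0, 0, 0], [0, 0, 0]], [[0, 0, 0], [0, 0, 0]]], hand=0.015, force=15)

```text
time_s: 4.87
ee_pos: [0.4945, 0.0481, 0.0286]
ee_rot: [-0.263, 0.965, 0.0, -0.0]
wrist_force: [0.6, -0.5, -0.9]
opening: 0.0152
grasp_force: 0.0
```

The fingers closed to 15 mm without touching anything, so the grip missed. I'll look.

Run:
```python
from poses import *
import cv2
o=[]
for c,(x0,y0,w,h,s) in(("scene",(205,150,110,100,4)),("top",(215,165,70,80,5))):
    im=arm.capture(c)[:,:,::-1].copy();a=cv2.resize(im[y0:y0+h,x0:x0+w],None,fx=s,fy=s,interpolation=cv2.INTER_CUBIC)
    o.append(cv2.resize(a,(int(a.shape[1]*400/a.shape[0]),400)))
    print(c,proj(c,arm.observe()["ee_pos"]))
cv2.imwrite("pics/m1.png",np.hstack(o))
```

```text
L [0.4736 0.028 ] 30.5 res [0.2 0.2]
R [ 0.476  -0.2384] -49.7 res [1. 1.]
LB [0.6313 0.0499] -5.1 res [4.5 3.1 2.4 0.9]
RB [0.6062 0.2987] -19.6 res [4.2 2.  3.4]
scene [257.58550978 198.2577156 ]
top [242.57978767 202.59408792]
```

View pics/m1.png

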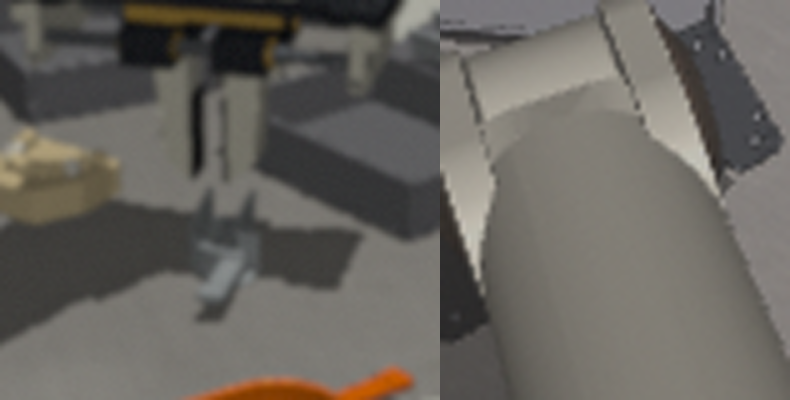

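Run:
```python
from poses import *
e=arm.observe()["ee_pos"]
print("tips proj",proj("scene",[e[0],e[1],e[2]-.025]),"pre",proj("scene",[.4947,.0481,.125]))
print("tip seen ray z=.004,.03",ray("scene",(257,195),.004),ray("scene",(257,195),.03))
print("pre tip ray z .125",ray("scene",(259,138),.125))
o,t,M=lt
for z in(0,.02):
  for l in([.057,-.0065],[.057,.0205],[.015,.0205],[.015,-.0065],[-.057,-.015]):
    w=o+M@l;print(l,z,np.round(proj("scene",[*w,z])))
```

```text
L [0.4736 0.028 ] 30.5 res [0.2 0.2]
R [ 0.476  -0.2384] -49.7 res [1. 1.]
LB [0.6313 0.0499] -5.1 res [4.5 3.1 2.4 0.9]
RB [0.6062 0.2987] -19.6 res [4.2 2.  3.4]
tips proj [257.81308306 209.01404269] pre [256.74099023 154.71462926]
tip seen ray z=.004,.03 [0.54228738 0.10147931 0.004     ] [0.50294544 0.05879201 0.03      ]
pre tip ray z .125 [0.57406933 0.12549099 0.125     ]
[0.057, -0.0065] 0 [267. 206.]
[0.057, 0.0205] 0 [255. 204.]
[0.015, 0.0205] 0 [250. 213.]
[0.015, -0.0065] 0 [262. 214.]
[-0.057, -0.015] 0 [256. 230.]
[0.057, -0.0065] 0.02 [267. 197.]
[0.057, 0.0205] 0.02 [255. 196.]
[0.015, 0.0205] 0.02 [249. 204.]
[0.015, -0.0065] 0.02 [262. 205.]
[-0.057, -0.015] 0.02 [256. 221.]
```

Both cameras agree on the tray's pose. In the scene view the fingertips sit at about row 195, where I'd expect row 209. So they're really about 30 mm higher than the reported TCP implies, hovering above the tray. The shadow shows that the horizontal position is right. I'll open the fingers and go lower in small steps, watching the wrist force.

Request:
move_arm(steps=[[[0, 0, 0], [0, 0, 0]], [[0, 0, 0], [0, 0, 0]], [[0, 0, 0], [0, 0, 0]], [[0, 0, 0], [0, 0, 0]], [[0, 0, 0], [0, 0, 0]], [[0, 0, 0], [0, 0, 0]], [[0, 0, 0], [0, 0, 0]], [[0, 0, 0.004], [0, 0, 0]], [[0, 0, 0.004], [0, 0, 0]], [[0, 0, 0.004], [0, 0, 0]], [[0, 0, 0.004], [0, 0, 0]], [[0, 0, 0.004], [0, 0, 0]], [[0, 0, 0], [0, 0, 0]]], hand=0.07)

```text
time_s: 6.05
ee_pos: [0.4938, 0.048, 0.0076]
ee_rot: [-0.263, 0.965, 0.0, -0.001]
wrist_force: [-1.3, 0.7, 0.2]
opening: 0.0699
grasp_force: 0.0
```

Run:
```python
from poses import *
import cv2
s=arm.observe();print(s["ee_pos"],s["wrist_force"],s["opening"])
im=arm.capture("scene")[:,:,::-1];cv2.imwrite("pics/m2.png",cv2.resize(im[150:250,205:315],None,fx=6,fy=6,interpolation=cv2.INTER_CUBIC))
```

```text
L [0.4736 0.028 ] 30.5 res [0.2 0.2]
R [ 0.476  -0.2384] -49.7 res [1. 1.]
LB [0.6313 0.0499] -5.1 res [4.5 3.1 2.4 0.9]
RB [0.6062 0.2987] -19.6 res [4.2 2.  3.4]
[0.49376811 0.04803177 0.00756553] [-1.28169714  0.69209513  0.23391839] 0.0698660804948773
```

View pics/m2.png

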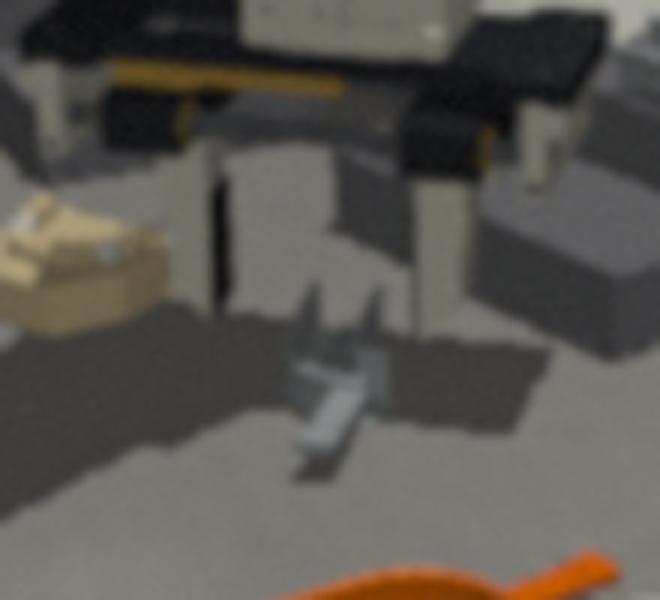

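With the fingers at opening 0.07, their tips are at crop (210,312) and (430,335), which puts them about 15 mm above the bench, on either side of the tray. Real tip z is therefore about the reading plus 8 mm. I'll go 10 mm lower and close.

Request:
move_arm(steps=[[[0, 0, 0.003], [0, 0, 0]], [[0, 0, 0.003], [0, 0, 0]], [[0, 0, 0.002], [0, 0, 0]], [[0, 0, 0.002], [0, 0, 0]], [[0, 0, 0], [0, 0, 0]]])

```text
time_s: 6.52
ee_pos: [0.4943, 0.048, -0.0018]
ee_rot: [-0.263, 0.965, 0.0, -0.0]
wrist_force: [-1.2, 0.8, 0.4]
opening: 0.0699
grasp_force: 0.0
```

Request:
move_arm(steps=[[[0, 0, 0], [0, 0, 0]], [[0, 0, 0], [0, 0, 0]], [[0, 0, 0], [0, 0, 0]], [[0, 0, 0], [0, 0, 0]], [[0, 0, 0], [0, 0, 0]], [[0, 0, 0], [0, 0, 0]], [[0, 0, 0], [0, 0, 0]], [[0, 0, 0], [0, 0, 0]], [[0, 0, 0], [0, 0, 0]]], hand=0.01, force=15)

```text
time_s: 7.27
ee_pos: [0.4946, 0.048, -0.0013]
ee_rot: [-0.263, 0.965, -0.0, 0.0]
wrist_force: [0.6, 0.4, 0.3]
opening: 0.027
grasp_force: 14.5
```

The tray is gripped at 27 mm. Now I'll lift it and turn it for the left bin.

Request:
move_arm(steps=[[[0, 0, -0.006], [0, 0, 0]], [[0, 0, -0.012], [0, 0, 0]], [[0, 0, -0.015], [0, 0, 0]], [[0, 0, -0.015], [0, 0, 6.5]], [[0, 0, -0.015], [0, 0, 6.5]], [[0, 0, -0.015], [0, 0, 6.5]], [[0, 0, -0.012], [0, 0, 6.5]], [[0, 0, 0], [0, 0, 6.5]], [[0, 0, 0], [0, 0, 6.5]], [[0, 0, 0], [0, 0, 6.5]], [[0, 0, 0], [0, 0, 6.5]], [[0, 0, 0], [0, 0, 6.5]], [[0, 0, 0], [0, 0, 6.5]], [[0, 0, 0], [0, 0, 6.5]], [[0, 0, 0], [0, 0, 6.5]], [[0, 0, 0], [0, 0, 6.5]], [[0, 0, 0], [0, 0, 6.5]], [[0, 0, 0], [0, 0, 6.5]], [[0, 0, 0], [0, 0, 6.5]], [[0, 0, 0], [0, 0, 6.5]]])

```text
time_s: 8.93
ee_pos: [0.4946, 0.0486, 0.0897]
ee_rot: [0.645, 0.764, 0.001, -0.0]
wrist_force: [-0.4, -0.1, -0.4]
opening: 0.0269
grasp_force: 14.5
```

Request:
move_arm(steps=[[[0, 0, 0], [0, 0, 6.5]], [[0, 0, 0], [0, 0, 6.5]], [[0, 0, 0], [0, 0, 2.1]], [[0, 0, 0], [0, 0, 0]]])

```text
time_s: 9.27
ee_pos: [0.4947, 0.0487, 0.0895]
ee_rot: [0.738, 0.674, 0.001, -0.0]
wrist_force: [-0.3, -0.4, -0.7]
opening: 0.0268
grasp_force: 14.5
```

Run:
```python
from poses import *
o,t,M=lb
plan([*(o+M@[-.013,-.028]),.09],np.degrees(t))
print(arm.observe()["opening"],arm.observe()["grasp_force"])
```

```text
L [0.4736 0.028 ] 30.5 res [0.2 0.2]
R [ 0.476  -0.2384] -49.7 res [1. 1.]
LB [0.6313 0.0499] -5.1 res [4.5 3.1 2.4 0.9]
RB [0.6062 0.2987] -19.6 res [4.2 2.  3.4]
t 9.2667 ee [0.4947 0.0487 0.0895] yaw -5.2 tilt [ 6.e-04  1.e-03 -1.e+00] shift [-0.0145  0.123  -0.0004] turn z -0.1 q [-0.34  0.38  0.23  2.05 -0.13  0.73 -0.13]
0.026811949157365053 14.468995078350417
```

Request:
move_arm(steps=[[[-0.0018, 0.0154, 0], [0, 0, 0]], [[-0.0018, 0.0154, 0], [0, 0, 0]], [[-0.0018, 0.0154, 0], [0, 0, 0]], [[-0.0018, 0.0154, 0], [0, 0, 0]], [[-0.0018, 0.0154, 0], [0, 0, 0]], [[-0.0018, 0.0154, 0], [0, 0, 0]], [[-0.0018, 0.0154, 0], [0, 0, 0]], [[-0.0018, 0.0154, 0], [0, 0, 0]], [[0, 0, 0], [0, 0, 0]], [[0, 0, 0.012], [0, 0, 0]], [[0, 0, 0.012], [0, 0, 0]], [[0, 0, 0.012], [0, 0, 0]], [[0, 0, 0.012], [0, 0, 0]], [[0, 0, 0.012], [0, 0, 0]], [[0, 0, 0], [0, 0, 0]]])

```text
time_s: 10.52
ee_pos: [0.6129, 0.0229, 0.025]
ee_rot: [0.738, 0.675, -0.002, -0.002]
wrist_force: [0.5, -0.8, -0.7]
opening: 0.0267
grasp_force: 14.5
```

Request:
move_arm(steps=[[[0, 0, 0.006], [0, 0, 0]], [[0, 0, 0.006], [0, 0, 0]], [[0, 0, 0.006], [0, 0, 0]], [[0, 0, 0.004], [0, 0, 0]], [[0, 0, 0.004], [0, 0, 0]], [[0, 0, 0.004], [0, 0, 0]], [[0, 0, 0.003], [0, 0, 0]], [[0, 0, 0], [0, 0, 0]]])

```text
time_s: 11.18
ee_pos: [0.6163, 0.0224, -0.0024]
ee_rot: [0.738, 0.675, 0.0, 0.0]
wrist_force: [-5.6, -0.4, 14.3]
opening: 0.0268
grasp_force: 14.9
```

Run:
```python
from poses import *
import cv2
s=arm.observe();print(s["ee_pos"],s["wrist_force"],s["opening"])
im=arm.capture("scene")[:,:,::-1];cv2.imwrite("pics/m3.png",cv2.resize(im[110:230,230:390],None,fx=5,fy=5,interpolation=cv2.INTER_CUBIC))
```

```text
L [0.4736 0.028 ] 30.5 res [0.2 0.2]
R [ 0.476  -0.2384] -49.7 res [1. 1.]
LB [0.6313 0.0499] -5.1 res [4.5 3.1 2.4 0.9]
RB [0.6062 0.2987] -19.6 res [4.2 2.  3.4]
[ 0.61634673  0.02237275 -0.0024472 ] [-5.62424928 -0.44406893 14.29899965] 0.026751486451622286
```

View pics/m3.png

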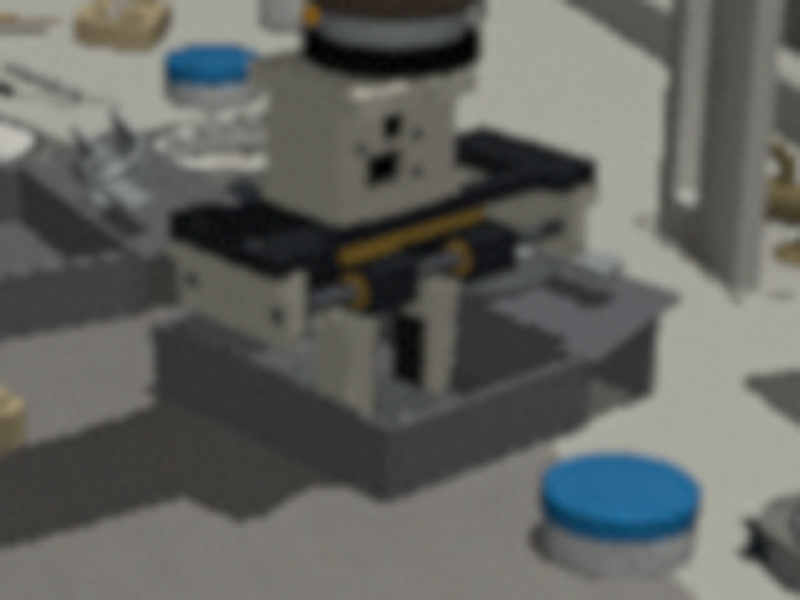

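The tray is inside the bin, close to its near wall. There's 14 N of contact, so I'll ease up a little and read the force again.

Request:
move_arm(steps=[[[0, 0, -0.003], [0, 0, 0]], [[0, 0, 0], [0, 0, 0]], [[0, 0, 0], [0, 0, 0]]])

```text
time_s: 11.48
ee_pos: [0.6163, 0.0228, -0.0012]
ee_rot: [0.738, 0.675, 0.0, 0.0]
wrist_force: [-1.1, -0.5, -0.7]
opening: 0.0268
grasp_force: 14.6
```

Request:
move_arm(steps=[[[0, 0, 0], [0, 0, 0]], [[0, 0, 0], [0, 0, 0]], [[0, 0, 0], [0, 0, 0]], [[0, 0, 0], [0, 0, 0]]], hand=0.037)

```text
time_s: 11.82
ee_pos: [0.6159, 0.0227, -0.0016]
ee_rot: [0.738, 0.675, -0.0, -0.0]
wrist_force: [1.2, -1.1, 0.1]
opening: 0.0368
grasp_force: 0.0
```

Request:
move_arm(steps=[[[0, 0, -0.004], [0, 0, 0]], [[0, 0, -0.008], [0, 0, 0]], [[0, 0, -0.012], [0, 0, 0]], [[0, 0, -0.016], [0, 0, 0]], [[0, 0, -0.02], [0, 0, 0]], [[0, 0, -0.02], [0, 0, 0]], [[0, 0, -0.02], [0, 0, 0]], [[0, 0, 0], [0, 0, 0]]])

```text
time_s: 12.48
ee_pos: [0.6197, 0.0227, 0.1045]
ee_rot: [0.738, 0.675, 0.004, 0.003]
wrist_force: [0.4, -0.1, -0.0]
opening: 0.037
grasp_force: 0.0
```

Run:
```python
from poses import *
plan([*rg,.1],np.degrees(rt[1])+90)
```

```text
L [0.4736 0.028 ] 30.5 res [0.2 0.2]
R [ 0.476  -0.2384] -49.7 res [1. 1.]
LB [0.6313 0.0499] -5.1 res [4.5 3.1 2.4 0.9]
RB [0.6062 0.2987] -19.6 res [4.2 2.  3.4]
t 12.4833 ee [0.6197 0.0227 0.1045] yaw -5.2 tilt [ 8.7e-03  9.0e-04 -1.0e+00] shift [-0.2976 -0.1046  0.0031] turn z -45.4 q [-0.25  0.54  0.23  1.74 -0.15  0.87 -0.04]
```

Request:
move_arm(steps=[[[0, 0, 0], [0, 0, -6.5]], [[0, 0, 0], [0, 0, -6.5]], [[0, 0, 0], [0, 0, -6.5]], [[0, 0, 0], [0, 0, -6.5]], [[0, 0, 0], [0, 0, -6.5]], [[0, 0, 0], [0, 0, -6.5]], [[0, 0, 0], [0, 0, -6.4]], [[-0.0114, -0.0236, 0], [0, 0, 0]], [[-0.0114, -0.0236, 0], [0, 0, 0]], [[-0.0114, -0.0236, 0], [0, 0, 0]], [[-0.0114, -0.0236, 0], [0, 0, 0]], [[-0.0114, -0.0236, 0], [0, 0, 0]], [[-0.0114, -0.0236, 0], [0, 0, 0]], [[-0.0114, -0.0236, 0], [0, 0, 0]], [[-0.0114, -0.0236, 0], [0, 0, 0]], [[-0.0114, -0.0236, 0], [0, 0, 0]], [[-0.0114, -0.0236, 0], [0, 0, 0]], [[-0.0114, -0.0236, 0], [0, 0, 0]], [[-0.0114, -0.0236, 0], [0, 0, 0]]], hand=0.07)

```text
time_s: 14.07
ee_pos: [0.4878, -0.266, 0.0994]
ee_rot: [0.421, 0.907, -0.0, 0.0]
wrist_force: [-0.1, -0.7, 0.1]
opening: 0.0703
grasp_force: 0.0
```

Request:
move_arm(steps=[[[0, 0, 0], [0, 0, 0]], [[0, 0, 0], [0, 0, 0]]])

```text
time_s: 14.23
ee_pos: [0.4873, -0.267, 0.0993]
ee_rot: [0.422, 0.906, -0.0, 0.0]
wrist_force: [0.4, 0.4, -1.0]
opening: 0.0703
grasp_force: 0.0
```

Run:
```python
from poses import *
import cv2
plan([*rg,-.001],np.degrees(rt[1])+90)
im=arm.capture("top")[:,:,::-1];jm=arm.capture("scene")[:,:,::-1]
a=cv2.resize(im[95:235,200:390],None,fx=3,fy=3,interpolation=cv2.INTER_CUBIC)[:,:420]
a=cv2.resize(im[95:195,200:290],None,fx=4,fy=4,interpolation=cv2.INTER_CUBIC)
b=cv2.resize(jm[170:290,320:440],(400,400),interpolation=cv2.INTER_CUBIC)
cv2.imwrite("pics/m4.png",np.hstack([a,b]))
```

```text
L [0.4736 0.028 ] 30.5 res [0.2 0.2]
R [ 0.476  -0.2384] -49.7 res [1. 1.]
LB [0.6313 0.0499] -5.1 res [4.5 3.1 2.4 0.9]
RB [0.6062 0.2987] -19.6 res [4.2 2.  3.4]
t 14.2333 ee [ 0.4873 -0.267   0.0993] yaw 40.0 tilt [ 4.e-04 -1.e-03 -1.e+00] shift [0.0012 0.0029 0.1003] turn z -0.3 q [ 0.37  0.44  0.1   1.9  -0.06  0.8   1.2 ]
```

View pics/m4.png

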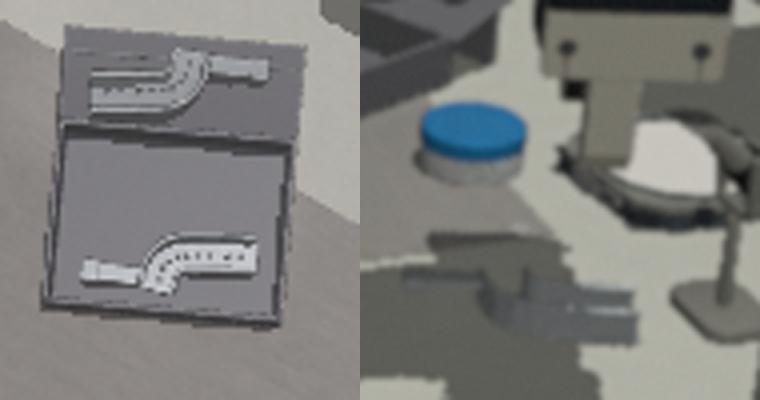

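The left tray lies trough-up and flat on the left bin's floor, with its centre at crop (170,262). The gripper is over the right tray, with a small stand to the right at crop (720,300). I'll check the stand's clearance and the tip height before going down.

Run:
```python
from poses import *
c=ray("scene",(320+(725-360)/3.333,170+300/3.333),0)[:2];o,t,M=rt
print("stand in tray frame",M.T@(c-o), "rel grip",M.T@(c-rg))
print("near tip z .107",proj("scene",[.453,-.296,.107]),"far",proj("scene",[.521,-.238,.107]),"seen (394,218)")
f=lambda x,y:((x+.5)/4-.5+200,(y+.5)/4-.5+95)
w=[ray("top",f(85,272),.019)[:2],ray("top",f(257,256),.024)[:2]]
p,t2,_,e=fit2d([(-.057,-.015),(.057,.007)],w);o,t,M=lb
print("left tray in bin",M.T@(p-o),np.degrees(t2-t),e)
```

```text
L [0.4736 0.028 ] 30.5 res [0.2 0.2]
R [ 0.476  -0.2384] -49.7 res [1. 1.]
LB [0.6313 0.0499] -5.1 res [4.5 3.1 2.4 0.9]
RB [0.6062 0.2987] -19.6 res [4.2 2.  3.4]
stand in tray frame [0.11241987 0.02683223] rel grip [0.08441987 0.03383223]
near tip z .107 [392.22473208 225.31614178] far [384.91311622 200.60739623] seen (394,218)
left tray in bin [-0.01975998 -0.00294025] -90.65198918039592 [0.0002345 0.0002345]
```

Request:
move_arm(steps=[[[0.001, 0.003, 0.01], [0, 0, 0]], [[0, 0, 0.012], [0, 0, 0]], [[0, 0, 0.012], [0, 0, 0]], [[0, 0, 0.012], [0, 0, 0]], [[0, 0, 0.012], [0, 0, 0]], [[0, 0, 0.012], [0, 0, 0]], [[0, 0, 0.012], [0, 0, 0]], [[0, 0, 0.007], [0, 0, 0]], [[0, 0, 0.004], [0, 0, 0]], [[0, 0, 0.004], [0, 0, 0]], [[0, 0, 0], [0, 0, 0]], [[0, 0, 0], [0, 0, 0]]])

```text
time_s: 15.33
ee_pos: [0.4902, -0.2622, 0.0018]
ee_rot: [0.421, 0.907, 0.0, 0.0]
wrist_force: [0.1, -0.7, 0.8]
opening: 0.0699
grasp_force: 0.0
```

Run:
```python
from poses import *
import cv2
plan([*rg,-.001],np.degrees(rt[1])+90)
e=arm.observe()["ee_pos"]
for s in(-1,1):print(s,[np.round(proj("scene",[e[0]+s*.0445*.766,e[1]+s*.0445*.643,z])) for z in(0,.01,.02)])
jm=arm.capture("scene")[:,:,::-1]
cv2.imwrite("pics/m5.png",cv2.resize(jm[190:290,330:440],None,fx=6,fy=6,interpolation=cv2.INTER_CUBIC))
```

```text
L [0.4736 0.028 ] 30.5 res [0.2 0.2]
R [ 0.476  -0.2384] -49.7 res [1. 1.]
LB [0.6313 0.0499] -5.1 res [4.5 3.1 2.4 0.9]
RB [0.6062 0.2987] -19.6 res [4.2 2.  3.4]
t 15.3333 ee [ 0.4902 -0.2622  0.0018] yaw 40.3 tilt [ 4.e-04 -2.e-04 -1.e+00] shift [-0.0007 -0.0024  0.0028] turn z -0.0 q [ 0.38  0.6   0.08  1.93 -0.08  0.61  1.21]
-1 [array([385., 283.]), array([385., 277.]), array([386., 272.])]
1 [array([379., 254.]), array([379., 249.]), array([380., 244.])]
```

View pics/m5.png

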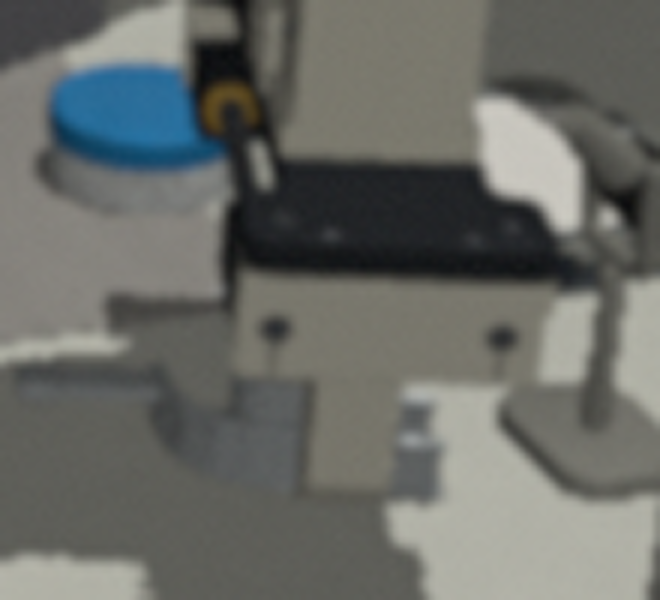

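The near fingertip is at crop (345,495), about 16 mm above the bench and in front of the trough. I'll go another 10 mm down, watching the force, and then close.

Request:
move_arm(steps=[[[0, -0.002, 0.002], [0, 0, 0]], [[0, 0, 0.002], [0, 0, 0]], [[0, 0, 0.002], [0, 0, 0]], [[0, 0, 0.002], [0, 0, 0]], [[0, 0, 0.002], [0, 0, 0]], [[0, 0, 0], [0, 0, 0]], [[0, 0, 0], [0, 0, 0]]])

```text
time_s: 15.97
ee_pos: [0.4882, -0.2632, -0.0086]
ee_rot: [0.42, 0.907, 0.0, -0.0]
wrist_force: [0.0, 0.5, -0.6]
opening: 0.0699
grasp_force: 0.0
```

Request:
move_arm(steps=[[[0, 0, 0], [0, 0, 0]], [[0, 0, 0], [0, 0, 0]], [[0, 0, 0], [0, 0, 0]], [[0, 0, 0], [0, 0, 0]], [[0, 0, 0], [0, 0, 0]], [[0, 0, 0], [0, 0, 0]], [[0, 0, 0], [0, 0, 0]], [[0, 0, 0], [0, 0, 0]], [[0, 0, 0], [0, 0, 0]]], hand=0.01)

```text
time_s: 16.72
ee_pos: [0.4885, -0.2633, -0.0084]
ee_rot: [0.421, 0.907, 0.0, 0.0]
wrist_force: [-0.1, -0.4, 0.8]
opening: 0.0272
grasp_force: 14.9
```

Request:
move_arm(steps=[[[0, 0, -0.006], [0, 0, 0]], [[0, 0, -0.012], [0, 0, 0]], [[0, 0, -0.015], [0, 0, 0]], [[0, 0, -0.015], [0, 0, 0]], [[0, 0, -0.015], [0, 0, 0]], [[0, 0, -0.015], [0, 0, 0]], [[0, 0, -0.015], [0, 0, 0]], [[0, 0, -0.01], [0, 0, 0]], [[0, 0, 0], [0, 0, 6.5]], [[0, 0, 0], [0, 0, 6.5]], [[0, 0, 0], [0, 0, 6.5]], [[0, 0, 0], [0, 0, 6.5]], [[0, 0, 0], [0, 0, 6.5]], [[0, 0, 0], [0, 0, 6.5]], [[0, 0, 0], [0, 0, 6.5]], [[0, 0, 0], [0, 0, 6.5]], [[0, 0, 0], [0, 0, 6.5]], [[0, 0, 0], [0, 0, 1.4]], [[0, 0, 0], [0, 0, 0]]])

```text
time_s: 18.3
ee_pos: [0.4885, -0.2631, 0.095]
ee_rot: [0.817, 0.577, 0.0, 0.0]
wrist_force: [0.7, 0.8, -0.8]
opening: 0.0267
grasp_force: 14.9
```

Run:
```python
from poses import *
o,t,M=rb
plan([*(o+M@[-.010,-.028]),.095],np.degrees(t))
print(arm.observe()["opening"],arm.observe()["grasp_force"])
```

```text
L [0.4736 0.028 ] 30.5 res [0.2 0.2]
R [ 0.476  -0.2384] -49.7 res [1. 1.]
LB [0.6313 0.0499] -5.1 res [4.5 3.1 2.4 0.9]
RB [0.6062 0.2987] -19.6 res [4.2 2.  3.4]
t 18.3 ee [ 0.4885 -0.2631  0.095 ] yaw -19.5 tilt [ 1.e-04 -1.e-04 -1.e+00] shift [ 0.5408 -0.0869 -0.    ] turn z 0.0 q [ 0.17  0.47  0.34  1.91 -0.21  0.8   0.29]
0.026716361200576657 14.850366330403467
```

Request:
move_arm(steps=[[[0.03, -0.0048, 0], [0, 0, 0]], [[0.03, -0.0048, 0], [0, 0, 0]], [[0.03, -0.0048, 0], [0, 0, 0]], [[0.03, -0.0048, 0], [0, 0, 0]], [[0.03, -0.0048, 0], [0, 0, 0]], [[0.03, -0.0048, 0], [0, 0, 0]], [[0.03, -0.0048, 0], [0, 0, 0]], [[0.03, -0.0048, 0], [0, 0, 0]], [[0.03, -0.0048, 0], [0, 0, 0]], [[0.03, -0.0048, 0], [0, 0, 0]], [[0.03, -0.0048, 0], [0, 0, 0]], [[0.03, -0.0048, 0], [0, 0, 0]], [[0.03, -0.0048, 0], [0, 0, 0]], [[0.03, -0.0048, 0], [0, 0, 0]], [[0.03, -0.0048, 0], [0, 0, 0]], [[0.03, -0.0048, 0], [0, 0, 0]], [[0.03, -0.0048, 0], [0, 0, 0]], [[0.0308, -0.0053, 0], [0, 0, 0]], [[0, 0, 0], [0, 0, 0]], [[0, 0, 0], [0, 0, 0]]])

```text
time_s: 19.97
ee_pos: [0.5875, 0.2785, 0.0944]
ee_rot: [0.815, 0.579, 0.0, -0.001]
wrist_force: [0.1, -0.2, 0.2]
opening: 0.0263
grasp_force: 14.5
```

Run:
```python
from poses import *
import cv2
o,t,M=rb
plan([*(o+M@[-.010,-.028]),0],np.degrees(t))
jm=arm.capture("scene")[:,:,::-1];im=arm.capture("top")[:,:,::-1]
a=cv2.resize(jm[90:210,160:300],None,fx=3,fy=3,interpolation=cv2.INTER_CUBIC);b=cv2.resize(im[90:210,90:210],None,fx=3,fy=3,interpolation=cv2.INTER_CUBIC)
cv2.imwrite("pics/m6.png",np.hstack([a,b]))
```

```text
L [0.4736 0.028 ] 30.5 res [0.2 0.2]
R [ 0.476  -0.2384] -49.7 res [1. 1.]
LB [0.6313 0.0499] -5.1 res [4.5 3.1 2.4 0.9]
RB [0.6062 0.2987] -19.6 res [4.2 2.  3.4]
t 19.9667 ee [0.5875 0.2785 0.0944] yaw -19.2 tilt [-5.0e-04  1.3e-03 -1.0e+00] shift [-0.0028  0.0009  0.0944] turn z 0.4 q [-0.66  0.6   0.24  1.66 -0.18  0.9  -0.68]
```

View pics/m6.png

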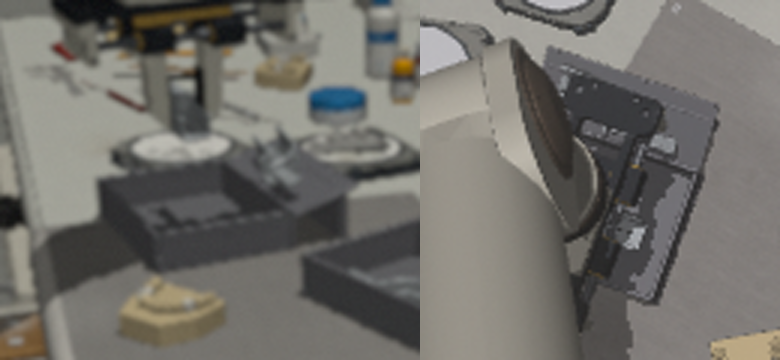

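The tray hangs over the right bin. I'll lower it, watching the force.

Request:
move_arm(steps=[[[-0.002, 0, 0.01], [0, 0, 0]], [[0, 0, 0.012], [0, 0, 0]], [[0, 0, 0.012], [0, 0, 0]], [[0, 0, 0.012], [0, 0, 0]], [[0, 0, 0.012], [0, 0, 0]], [[0, 0, 0.01], [0, 0, 0]], [[0, 0, 0.007], [0, 0, 0]], [[0, 0, 0.004], [0, 0, 0]], [[0, 0, 0], [0, 0, 0]], [[0, 0, 0], [0, 0, 0]]])

```text
time_s: 20.9
ee_pos: [0.5878, 0.2734, 0.0155]
ee_rot: [0.817, 0.576, -0.0, 0.0]
wrist_force: [0.3, 0.2, -0.8]
opening: 0.0265
grasp_force: 14.5
```

Request:
move_arm(steps=[[[0, 0, 0.003], [0, 0, 0]], [[0, 0, 0.003], [0, 0, 0]], [[0, 0, 0.002], [0, 0, 0]], [[0, 0, 0.002], [0, 0, 0]], [[0, 0, 0], [0, 0, 0]]])

```text
time_s: 21.32
ee_pos: [0.5873, 0.2733, 0.0052]
ee_rot: [0.817, 0.576, -0.0, -0.0]
wrist_force: [-0.5, 0.2, -1.1]
opening: 0.0262
grasp_force: 14.5
```

Request:
move_arm(steps=[[[0, 0, 0.002], [0, 0, 0]], [[0, 0, 0.002], [0, 0, 0]], [[0, 0, 0], [0, 0, 0]]])

```text
time_s: 21.57
ee_pos: [0.5873, 0.2733, 0.0012]
ee_rot: [0.817, 0.576, -0.0, -0.0]
wrist_force: [-0.7, -0.3, -1.9]
opening: 0.0269
grasp_force: 14.5
```

Request:
move_arm(steps=[[[0, 0, 0.0015], [0, 0, 0]], [[0, 0, 0.0015], [0, 0, 0]], [[0, 0, 0], [0, 0, 0]]])

```text
time_s: 21.82
ee_pos: [0.5874, 0.2732, -0.0017]
ee_rot: [0.817, 0.576, -0.0, -0.0]
wrist_force: [-0.5, 0.2, -0.9]
opening: 0.0266
grasp_force: 14.5
```

Request:
move_arm(steps=[[[0, 0, 0.0015], [0, 0, 0]], [[0, 0, 0.001], [0, 0, 0]], [[0, 0, 0], [0, 0, 0]]])

```text
time_s: 22.07
ee_pos: [0.5874, 0.2733, -0.0041]
ee_rot: [0.817, 0.576, -0.0, -0.0]
wrist_force: [-0.6, -0.1, 0.2]
opening: 0.0265
grasp_force: 14.5
```

Request:
move_arm(steps=[[[0, 0, 0.001], [0, 0, 0]], [[0, 0, 0.001], [0, 0, 0]], [[0, 0, 0], [0, 0, 0]]])

```text
time_s: 22.32
ee_pos: [0.5876, 0.2734, -0.0044]
ee_rot: [0.817, 0.576, -0.0, -0.0]
wrist_force: [-3.5, -2.6, 10.6]
opening: 0.0266
grasp_force: 14.6
```

Contact came at −0.0044, right where the floor was predicted. I'll release and rise.

Request:
move_arm(steps=[[[0, 0, -0.0015], [0, 0, 0]], [[0, 0, 0], [0, 0, 0]], [[0, 0, 0], [0, 0, 0]], [[0, 0, 0], [0, 0, 0]], [[0, 0, 0], [0, 0, 0]]], hand=0.037)

```text
time_s: 22.73
ee_pos: [0.5875, 0.2734, -0.0046]
ee_rot: [0.817, 0.576, -0.0, -0.0]
wrist_force: [0.5, 0.5, -0.9]
opening: 0.0373
grasp_force: 0.0
```

Request:
move_arm(steps=[[[0, 0, -0.004], [0, 0, 0]], [[0, 0, -0.008], [0, 0, 0]], [[0, 0, -0.012], [0, 0, 0]], [[0, 0, -0.016], [0, 0, 0]], [[0, 0, -0.02], [0, 0, 0]], [[0, 0, -0.02], [0, 0, 0]], [[0, 0, -0.03], [0, 0, 0]], [[0, 0, -0.03], [0, 0, 0]], [[0, 0, -0.02], [0, 0, 0]], [[-0.03, 0, 0], [0, 0, 0]], [[-0.03, 0, 0], [0, 0, 0]], [[-0.03, -0.02, 0], [0, 0, 0]], [[-0.03, -0.02, 0], [0, 0, 0]], [[-0.03, -0.02, 0], [0, 0, 0]], [[-0.03, -0.02, 0], [0, 0, 0]], [[-0.03, 0, 0], [0, 0, 0]], [[-0.03, 0, 0], [0, 0, 0]], [[-0.03, 0, 0], [0, 0, 0]], [[0, 0, 0], [0, 0, 0]], [[0, 0, 0], [0, 0, 0]]])

```text
time_s: 24.4
ee_pos: [0.4217, 0.0447, 0.1569]
ee_rot: [0.818, 0.575, 0.001, 0.0]
wrist_force: [0.7, 0.3, 0.4]
opening: 0.0371
grasp_force: 0.0
```

Run:
```python
from poses import *
import cv2
s=arm.observe();print(s["time_s"],s["ee_pos"],s["wrist_force"])
im=arm.capture("top");cv2.imwrite("pics/end.png",im[:,:,::-1])
for c in("top",):
  for n in("left_tray","right_tray","plaster_model","polishing_tin"):
    for d in arm.boxes_of(n,c)[:4]:
      b=d["bbox"];print(n,round(d["p"],2),[round(b[0]*512),round(b[1]*384),round(b[2]*512),round(b[3]*384)])
# bright steel pixels inside each bin's inner floor
g=cv2.cvtColor(im,cv2.COLOR_RGB2GRAY)
for n,(o,t,M) in(("LB",lb),("RB",rb)):
    q=np.array([proj("top",[*(o+M@[x*.05,y*.07]),.004]) for x,y in((1,1),(1,-1),(-1,-1),(-1,1))],np.int32)
    m=np.zeros_like(g);cv2.fillPoly(m,[q],1);k=(m>0)&(g>150)
    pts=np.array([M.T@(ray("top",(x,y),.015)[:2]-o) for y,x in np.argwhere(k)])
    print(n,len(pts),pts.min(0),pts.max(0)) if len(pts) else print(n,"none",np.percentile(g[m>0],[50,90,99]))
```

```text
L [0.4736 0.028 ] 30.5 res [0.2 0.2]
R [ 0.476  -0.2384] -49.7 res [1. 1.]
LB [0.6313 0.0499] -5.1 res [4.5 3.1 2.4 0.9]
RB [0.6062 0.2987] -19.6 res [4.2 2.  3.4]
24.4 [0.42166582 0.04469668 0.15686699] [0.67323196 0.28937886 0.37964786]
left_tray 0.82 [222, 154, 265, 167]
right_tray 0.62 [132, 148, 174, 179]
right_tray 0.61 [294, 225, 309, 264]
plaster_model 0.74 [189, 202, 213, 227]
polishing_tin 0.97 [290, 150, 313, 172]
LB 227 [-0.04089034 -0.05843399] [-0.00504475  0.05652347]
RB 187 [-0.02096596 -0.06529422] [0.01539532 0.0507842 ]
```

```bash
python3 -c "
from workcell import arm
print(arm.hand_in())"
```

```text
the job is handed in; nothing more can be done
None
```

I sorted both trays and handed in the job at about 24.5 s of robot time: the left-hand tray is in the left bin and the right-hand tray in the right bin, each released on the floor with the arm clear; the hand-in gave no verdict, I checked the right tray's final position by measurement only (not by viewing it), and the plaster model and tin showed no clear movement.

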